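Stand up the bamboo lamp and fit its bayonet bulb

ROBOT

A 6-joint arm with a two-finger parallel gripper is mounted at the origin on the work surface. World frame = base frame: x ahead of the robot, y to its left, z up, the work surface at z = 0. Lengths are in m, angles in degrees, forces in N, time in s.
With the tool pointing down it reaches from about 0.375 to 0.9 m from the base axis. Payload 3.1 kg.
Tool frame: the origin (TCP) lies at the very end of the fingers, on their centre line; the grasp point (between the pads) lies bot.hold_point_z behind it (bot.hold_point_z is the distance from the TCP to the grasp point, in m); z points along the fingers, y is the line along which they close (so a half turn about z gives the same grasp; the last joint's range is limited). The gripper opens to 87 mm and grips with 3 to 60 N. Pads are 19 mm wide; open, the fingers measure 117 mm over their backs; the gripper's body (75 mm by 190 mm) begins 51 mm behind the grasp point.
Start: joints at [58.642, 30.224, 82.088, -0, 67.689, -10.227], TCP at [0.225, 0.583, 0.223] pointing down, gripper open.
Joint ranges: [-176.69, 176.69], [-43.24, 126.21], [12.49, 139.97], [-82, 262], [0, 151.66], [-163.58, 163.58]. Speed limits (degrees/s): [159.86, 159.86, 180, 180, 180, 180].

INTERFACE

Orientations are given as a 3x3 rotation matrix whose columns are the frame's x, y, z axes.
In Python, from rig import bot gives the robot as it stands.
- The arm moves only by the tool apply_moves, never from a script. Its argument "plan" is one flat list of numbers, 4 for each row, row after row: the shift along the world's x, y, z normalised to -1 to 1, where 1 is 0.05 m, then the turn about the world's z normalised to -1 to 1, where 1 is 10 degrees. A call has 1 to 12 rows; each row shifts and turns the commanded pose from where the row before left it; what a row does not reach is not made up. A row lasts 1/8 s, in which the tool goes at most 62.5 mm and 10.7 degrees, less where a joint would pass 70% of its speed; a pose out of reach is approached as far as the arm can. A call with a number of a shift or a turn outside -1 to 1 is refused whole. A call with a gripper value outside its range is refused whole. "grip" is the closure, from -1 (fully open) to 1 (shut), so that 0 is half open, set as the call begins (left out, the last holds). The fingers move at their own pace and stop on an object; the grip force is fixed at half the most. Time passes only in rows, so rows that do not move let the fingers close. It gives the time, the measured TCP pose, the force, the opening and the grip force at its end, in the units of the state.
- bot.read_state(): the state, without advancing time (a new reading comes with each control period).
- bot.capture(name): name is "side" or "top"; returns (picture, depth): 384x512x3 uint8, red, green, blue; 384x512 float32, m along the optical axis (not along the pixel's ray), 0 where there is no reading.
- bot.camera_info(name): a dict with "vertical_fov" (degrees; the focal length in pixels is half the picture's height over the tangent of half this angle, whatever the lens; pixels are square), "cx", "cy" (the principal point, pixels), "k1" (the pictures are not rectified: a ray, as slopes to the right and down, at radius r is drawn at 1 + k1 r^2 times it, then the intrinsics apply), "rvec" (rotation vector, rad) and "tvec" (3), from world to camera coordinates, as OpenCV has them. Camera axes: x right, y down, z forward; pixel columns grow to the right and rows downward; lengths in m; the calibration is good to about 2 mm. A picture is of the moment at which its call begins. camera_info takes no time and is no camera call.
- bot.hand_in(): hands the job in; it is judged then, once.
Trained networks look in the newest picture that a camera, given by its name, has taken for a name from the list of things; names that differ only in an ending like _2 or _b are one class to them, and where a whole thing is asked for, a point or a joint stands for the part that bears it (a point fixed in the world has none). Each returns a list of dicts, best first, with "p" (0 to 1); they miss things now and then, are a little off and sometimes report something else, mostly with a low value. They report only what shows in the picture. A call takes as long as a camera call. They do not tell look-alikes from the thing itself.
- bot.outline_of(camera, target): "mask" (384x512 bool, what is visible of it) and "xy" ([column, row] as shares, 0 to 1, of the picture: columns of its width, rows of its height, amid what is visible of it).
- bot.pinpoint(camera, target): "xy" ([column, row] as shares, 0 to 1, of the picture: columns of its width, rows of its height: a listed point, or the origin of a listed thing).
The state is a dict: "time_s": time; "joint_positions": joint angles; "qvel": joint speeds; "tau": joint torques, N m; "position": TCP position; "tcp_rot": TCP orientation; "force": force on the tool from outside, world axes, zero at the start; "moment": the same for the moment, N m; "opening": opening from 0.0 (shut) to 1.0 (fully open); "grasp_force": force on a finger pad.
Only numpy, scipy, OpenCV 4.12 (cv2) and the standard library are available. Lean on these libraries where they do the work, as an engineer would, in place of code of your own. Each camera call takes 0.05 s, during which the arm holds its last target. There are 200 camera calls.

TASK

The bamboo table lamp on the craft table has fallen over: stand it upright on its base. Then take the small LED bulb from its grey pulp tray and fit it in the lampholder on top of the lamp: pins down the two slots, press in against the spring without forcing it, and turn it clockwise about a quarter turn to the stop, so that the pins are caught. Finish while still holding the bulb there, fully seated, so that I can plug the lamp in and test it; leave the bamboo shade, the hammer, the gouge and the bamboo ring where they are.

Things in the scene. Friction and masses are not known exactly. Their poses are not given: they have to be found in the camera images.
- lamp: Loose lamp, 0.75 kg, 150 mm tall, lying at first. Oak base 100x100x24 mm, ballasted (centre of mass 22 mm up), bamboo stem 36 mm thick from 24 to 112 mm, white lampholder 36 mm thick to 150 mm. Origin: centre of the underside; z up through the mouth. Lying on the base's +x side, z points away from the robot, 14 deg below level, x down. Raised, it tips over the base's +x bottom edge.
- lamp_mouth (a point): Centre of the lampholder's open mouth, level with the rim, 150 mm above the lamp's underside on its axis (axes as lamp). A brass bush of 24 mm bore with two upright slots about 6 mm wide, on the lamp's +x and -x sides. Under a lip 12 mm deep each slot runs clockwise (from above) to a stop about 80 deg (1.4 rad) round, ending in a pocket 2 mm high that catches the pin. No turn the other way.
- lamp_switch (a point): The black and red rocker switch on top of the lamp's base, 36 mm from the lamp's axis on its -x side, in line with the two slots of the lampholder; 28 mm above the underside.
- lamp_contact (a joint): How far the spring contact in the lampholder is pressed in (m): 0 free, 0.0105 at most. Free, its face is 13.5 mm below the mouth. The spring pushes with 3 N at first and 1.1 N more per mm. The pins pass under the lip from about 0.008 on; caught in the pockets it stands near 0.0055.
- bulb: White LED bulb, 60 g, 78 mm long, standing cap down in the tray. Origin: centre of the cap's lower end (foot, tapered 3.5 mm), z up. Cap 22 mm thick up to 24 mm; two round pins 2.8 mm thick reach 14 mm from the axis at +x and -x, 8 mm above the foot. Grip the straight collar, 45 mm thick, from 40 to 58 mm; dome above. Foot 22 to 24 mm below the mouth: pins free to turn; caught: 19 mm.
- bulb_mark (a point): One of two grey marks on top of the bulb's collar, 21 mm from the axis on its +x side, 58 mm above the foot. The other is opposite; each lies straight above a pin.
- tray: Grey moulded paper-pulp tray, fixed, 130 x 72 x 24 mm (x, y, z), with two round cells of 31 mm bore whose floor is 2 mm above the table; the bulb stands in the cell 30 mm from the centre on the +x side, the other is empty. Origin: centre of the underside.
- shade: Pierced bamboo tube standing upright, 72 mm thick, 110 mm tall; leave alone. Origin: centre of its lower end.
- hammer: Hammer with a wooden handle lying along its x axis, 240 mm long, head 90 mm wide and 22 mm thick at +x; leave alone. Origin: under the handle, 110 mm from the head.
- gouge: Carving gouge with a blue handle lying along its x axis, 180 mm long, 26 mm thick; leave alone. Origin: under the ferrule, handle towards -x.
- offcut: Green bamboo ring lying flat, 52 mm across, 22 mm tall; leave alone. Origin: centre of its underside.
Not all that is in view belongs to the job. What is shaped like the lamp but turquoise is not meant.

How it is judged:
By the outcome, as a careful person would: the job done as asked, in the order asked, and still so for the second after the job is handed in, while the arm keeps its last pose, push and grip.
It also fails if it takes over 61 s, if anything falls off the work surface, if the arm or the gripper's body presses on something with over 40 N, if the wrist force passes 120 N, or if a joint passes its speed limit or range.

## Working session

There is one attempt and no reset: what is moved stays moved. The work goes in short steps, Python scripts to look and compute and a tool call to move; the robot and the scene stay as the last step left them, time stands still between calls to the robot, and variables do not carry over. Pictures are saved under pics/ and viewed, at most 10 in all, crops included, and the job is handed in when it is done.

Besides the shell and the picture viewer there is one more tool, called as name(argument=value, ...) on one line, values as JSON. apply_moves: Moves the arm, as the interface text tells. Its arguments: {"type":"object","properties":{"plan":{"type":"array","items":{"type":"number"}},"grip":{"type":"number"}},"required":["plan"]}

```bash
mkdir -p pics; ls; cat > h.py <<'E'
import numpy as np, cv2
from rig import bot
def cam(n):
    c=bot.camera_info(n); f=192/np.tan(np.radians(c["vertical_fov"])/2)
    R=cv2.Rodrigues(np.array(c["rvec"],float))[0]; t=np.array(c["tvec"],float).reshape(3)
    return c,f,R,t
def ray(n,u,v):
    c,f,R,t=cam(n); a=np.array([(u-c["cx"])/f,(v-c["cy"])/f]); s=a.copy()
    for _ in range(20): s=a/(1+c["k1"]*(s@s))
    return s,R,t
def world(n,u,v,d):
    s,R,t=ray(n,u,v); return R.T@(np.array([s[0],s[1],1])*d-t)
def onz(n,u,v,z):
    s,R,t=ray(n,u,v); o=-R.T@t; d=R.T@np.array([s[0],s[1],1]); return o+d*(z-o[2])/d[2]
def proj(n,P):
    c,f,R,t=cam(n); p=R@np.array(P,float)+t; s=p[:2]/p[2]; s=s*(1+c["k1"]*(s@s)); return s*f+[c["cx"],c["cy"]]
def cloud(n,depth,mask=None):
    c,f,R,t=cam(n); v,u=np.nonzero((depth>0) if mask is None else (depth>0)&mask)
    a=np.stack([(u-c["cx"])/f,(v-c["cy"])/f],1); s=a.copy()
    for _ in range(20): s=a/(1+c["k1"]*(s**2).sum(1,keepdims=True))
    d=depth[v,u]; return (np.c_[s,np.ones(len(s))]*d[:,None]-t)@R
def tri(n1,p1,n2,p2):
    A=[];B=[]
    for n,p in((n1,p1),(n2,p2)):
        s,R,t=ray(n,*p); o=-R.T@t; d=R.T@np.array([s[0],s[1],1]); d/=np.linalg.norm(d)
        M=np.eye(3)-np.outer(d,d); A.append(M);B.append(M@o)
    return np.linalg.lstsq(np.vstack(A),np.hstack(B),rcond=None)[0]
E
python3 - <<'E'
from h import *
np.set_printoptions(precision=4,suppress=True)
im={}
for n in("side","top"):
    p,d=bot.capture(n); im[n]=p; np.savez(f"{n}.npz",p=p,d=d)
    c,f,R,t=cam(n); print(n,f,-R.T@t,R[2])
    for k in("lamp","lamp_mouth","lamp_switch","bulb","bulb_mark","tray","shade","hammer","gouge","offcut"):
        for r in bot.pinpoint(n,k)[:3]:
            u,v=r["xy"][0]*512,r["xy"][1]*384; dd=d[min(int(v),383),min(int(u),511)]
            print(k,round(r["p"],2),(round(u,1),round(v,1)),world(n,u,v,dd) if dd>0 else None)
    cv2.imwrite(f"pics/{n}0.png",cv2.resize(p[:,:,::-1],(800,600)))
print(bot.hold_point_z,bot.read_state())
E
```

```text
pics
side 481.78570712903587 [ 0.3872 -1.1253  0.9679] [ 0.0822  0.785  -0.614 ]
lamp 0.82 (267.2, 237.0) [ 0.5414 -0.1722  0.0519]
lamp 0.6 (262.6, 187.7) [0.5467 0.0002 0.0898]
lamp_mouth 0.81 (232.3, 216.9) [ 0.4519 -0.0664  0.0382]
lamp_mouth 0.79 (320.1, 242.6) [ 0.6887 -0.186   0.0335]
lamp_mouth 0.72 (331.9, 289.0) [ 0.6951 -0.3248 -0.    ]
lamp_switch 0.94 (255.4, 187.4) [0.5264 0.0117 0.0831]
lamp_switch 0.79 (281.1, 230.1) [ 0.5732 -0.1986  0.1   ]
bulb 0.67 (240.4, 161.2) [0.4985 0.2322 0.0279]
bulb 0.51 (282.1, 230.3) [ 0.5758 -0.1996  0.1001]
bulb_mark 0.73 (245.3, 152.6) [0.5147 0.2302 0.0638]
tray 0.72 (239.9, 164.0) [0.496  0.2207 0.0242]
tray 0.67 (233.0, 164.5) [0.4721 0.2166 0.0261]
shade 0.93 (193.5, 148.0) [0.3374 0.3491 0.0123]
hammer 0.9 (230.9, 325.9) [ 0.4255 -0.4321  0.0174]
gouge 0.46 (294.6, 149.6) [0.7049 0.3293 0.0037]
offcut 0.76 (332.0, 290.6) [ 0.6872 -0.3481  0.0218]
top 352.05119437784504 [0.3552 0.007  1.2203] [ 0.1189 -0.0201 -0.9927]
lamp 0.8 (233.0, 178.5) [0.5467 0.0489 0.0418]
lamp 0.68 (298.2, 182.9) [ 0.5364 -0.1717  0.0491]
lamp 0.42 (175.3
[... 362 characters left out ...]
 217.8) [ 0.4253 -0.4134  0.0192]
gouge 0.68 (152.2, 137.4) [0.6881 0.3374 0.0233]
offcut 0.48 (341.2, 142.8) [ 0.6951 -0.3351 -0.0018]
0.0187 {'time_s': 1.1, 'joint_positions': array([ 58.6421,  30.2219,  82.09  ,   0.0007,  67.6895, -10.2272]), 'qvel': array([-0.0129,  0.1024, -0.0598, -0.0785,  0.1268, -0.029 ]), 'tau': array([  0.0003, -44.0019, -17.6991,   0.0634,   0.0504,   0.    ]), 'position': array([0.2253, 0.5829, 0.2226]), 'tcp_rot': array([[-0.9328,  0.3605, -0.    ],
       [ 0.3605,  0.9328, -0.    ],
       [ 0.    , -0.    , -1.    ]]), 'force': array([-0.8526,  0.4085,  0.0496]), 'moment': array([-0.0066, -0.0268,  0.0385]), 'grasp_force': 0.0, 'opening': 1.002668366909632}
```

View pics/side0.png

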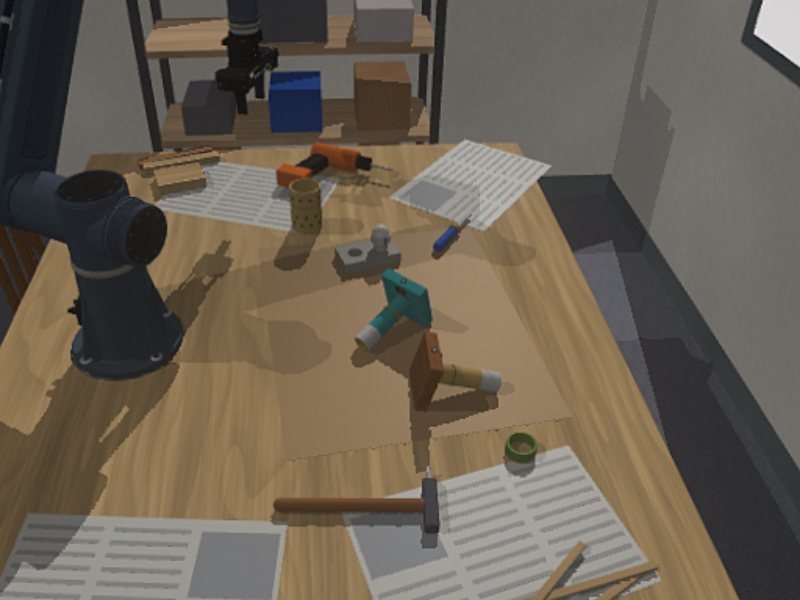

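View pics/top0.png

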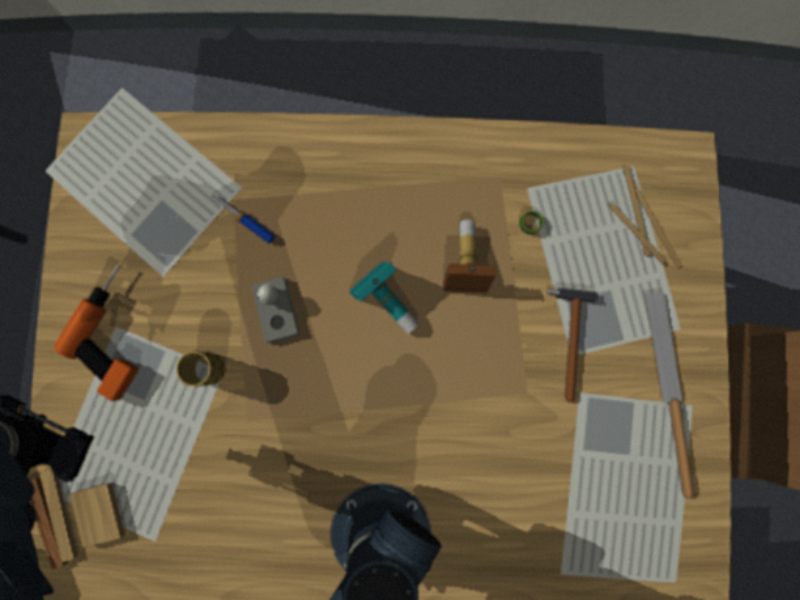

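The oak lamp lies at about (430,370) in the 800x600 side view and (470,255) in the top view, its mouth away from the robot. The turquoise look-alike sits to its left. The bulb stands in the far cell of the tray, at top (268,293). Next I measure the lamp's heading and the bulb from the depth data.

```bash
python3 - <<'E'
from h import *
np.set_printoptions(precision=4,suppress=True)
for n in("side","top"):
    z=np.load(f"{n}.npz"); p,d=z["p"],z["d"]
    for k in("lamp","bulb"):
        for r in bot.outline_of(n,k)[:3]:
            P=cloud(n,d,r["mask"])
            if len(P)<5: continue
            m=np.median(P,0); print(n,k,round(r["p"],2),len(P),"med",m,"lo",np.percentile(P,2,0),"hi",np.percentile(P,98,0))
            if k=="lamp" and abs(m[1]+.17)<.04:
                S=P[(P[:,0]>.585)&(P[:,0]<.68)&(P[:,2]>.012)]
                a=np.polyfit(S[:,0],S[:,1],1); print(" stem line y at .6,.65",np.polyval(a,[.6,.65]),"deg",np.degrees(np.arctan(a[0])))
                for x0 in np.arange(.5,.72,.01):
                    Q=P[abs(P[:,0]-x0)<.005]
                    if len(Q)>3: print("  %.2f n%d y %.3f..%.3f zmax %.3f"%(x0,len(Q),Q[:,1].min(),Q[:,1].max(),Q[:,2].max()))
            if k=="bulb" and m[1]>.2:
                for lo,hi in((.03,.04),(.045,.06),(.066,.085)):
                    Q=P[(P[:,2]>lo)&(P[:,2]<hi)]
                    if len(Q): print("  z",lo,len(Q),Q.min(0),Q.max(0))
    c=proj(n,[.503,.243,.06]).astype(int); print(c)
    cr=p[c[1]-22:c[1]+22,c[0]-29:c[0]+29,::-1]
    cv2.imwrite(f"pics/b_{n}.png",cv2.resize(cr,None,fx=6,fy=6,interpolation=cv2.INTER_CUBIC))
a=cv2.imread("pics/b_side.png");b=cv2.imread("pics/b_top.png"); cv2.imwrite("pics/b.png",np.hstack([a,b]))
E
```

```text
side lamp 0.83 1141 med [0.5217 0.0004 0.0537] lo [ 0.446  -0.0627  0.0045] hi [0.5859 0.0595 0.1047]
side lamp 0.79 1254 med [ 0.5654 -0.1893  0.0511] lo [ 0.5321 -0.2256  0.0049] hi [ 0.6823 -0.1287  0.1053]
 stem line y at .6,.65 [-0.1858 -0.1866] deg -0.8905816671417993
  0.53 n66 y -0.223..-0.129 zmax 0.032
  0.54 n184 y -0.228..-0.111 zmax 0.071
  0.55 n217 y -0.228..-0.128 zmax 0.106
  0.56 n154 y -0.228..-0.122 zmax 0.108
  0.57 n110 y -0.227..-0.125 zmax 0.106
  0.58 n38 y -0.221..-0.135 zmax 0.101
  0.59 n50 y -0.196..-0.164 zmax 0.065
  0.60 n61 y -0.195..-0.036 zmax 0.064
  0.61 n44 y -0.195..-0.161 zmax 0.059
  0.62 n47 y -0.198..-0.168 zmax 0.058
  0.63 n42 y -0.197..-0.172 zmax 0.056
  0.64 n49 y -0.196..-0.169 zmax 0.052
  0.65 n43 y -0.195..-0.172 zmax 0.051
  0.66 n44 y -0.195..-0.171 zmax 0.046
  0.67 n46 y -0.194..-0.168 zmax 0.044
  0.68 n42 y -0.196..-0.164 zmax 0.040
  0.69 n17 y -0.194..-0.172 zmax 0.039
side bulb 0.74 178 med [0.5079 0.2435 0.0622] lo [0.4881 0.2321 0.0035] hi [0.5299 0.3687 0.0831]
  z 0.03 11 [0.4982 0.2411 0.0306] [0.5222 0.2486 0.0394]
  
[... 728 characters left out ...]
0.64 n29 y -0.190..-0.158 zmax 0.052
  0.65 n24 y -0.198..-0.158 zmax 0.048
  0.66 n29 y -0.199..-0.159 zmax 0.046
  0.67 n30 y -0.200..-0.159 zmax 0.041
  0.68 n26 y -0.200..-0.159 zmax 0.039
  0.69 n15 y -0.200..-0.163 zmax 0.037
  0.70 n4 y -0.196..-0.171 zmax 0.003
top lamp 0.67 675 med [0.5126 0.0055 0.0556] lo [ 0.4431 -0.0618  0.0034] hi [0.5721 0.0693 0.1043]
top bulb 0.69 856 med [ 0.564  -0.1726  0.0545] lo [ 0.5314 -0.2191  0.0009] hi [ 0.685  -0.127   0.1042]
top bulb 0.44 152 med [0.5058 0.2501 0.0723] lo [0.4875 0.2327 0.0497] hi [0.5268 0.2726 0.0815]
  z 0.045 27 [0.4862 0.2314 0.046 ] [0.5299 0.2748 0.0597]
  z 0.066 98 [0.4914 0.2346 0.0666] [0.5252 0.2719 0.0847]
[174 189]
```

View pics/b.png

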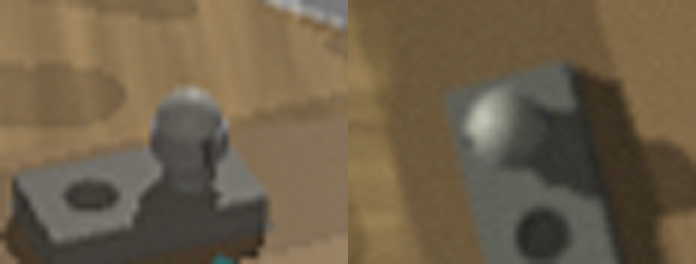

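apply_moves(plan=[0.56,-0.96,0,0.17,0.56,-0.96,0,0.17,0.56,-0.96,0,0.17,0.56,-0.96,0,0.17,0.56,-0.96,0,0.17,0.56,-0.96,0,0.17,0.56,-0.96,0,0.17,0.56,-0.96,0,0.17,0.56,-0.96,0,0.17,0.56,-0.96,0,0.17,0.56,-0.96,0,0.17,0.56,-0.96,0,0.17], grip=-1)

```text
time_s: 2.8
position: [0.5622, 0.0052, 0.2228]
tcp_rot: [[-1.0, 0.012, 0.001], [0.012, 1.0, 0.0], [-0.001, 0.0, -1.0]]
force: [0.5, 1.7, -0.2]
opening: 1.001
grasp_force: 0.0
```

```bash
python3 - <<'E'
from h import *
np.set_printoptions(precision=4,suppress=True)
print("top marks",onz("top",165.3,189.5,.06),onz("top",176.7,183.8,.06)); print("side",onz("side",247,154,.06),onz("side",245.3,152.6,.06))
print("tri",tri("top",(176.7,183.8),"side",(245.3,152.6)))
E
```

```text
top marks [0.5007 0.2723 0.06  ] [0.5209 0.2352 0.06  ]
side [0.5203 0.2271 0.06  ] [0.5152 0.236  0.06  ]
tri [0.5179 0.2349 0.0611]
```

apply_moves(plan=[0.5,-0.9,0,0,0.5,-0.9,0,0,0.5,-0.9,0,0,0.5,-0.9,0,0,0,0,-0.9,0,0,0,-0.9,0,0,0,-0.9,0,0,0,-0.9,0,0,0,-0.5,0,0,0,-0.2,0,0,0,0,0])

```text
time_s: 4.18
position: [0.6613, -0.173, 0.0073]
tcp_rot: [[-1.0, 0.013, -0.0], [0.013, 1.0, 0.0], [0.0, 0.0, -1.0]]
force: [-0.2, 0.2, 0.2]
opening: 1.001
grasp_force: 0.0
```

apply_moves(plan=[0,0,0,0,0,0,0,0,0,0,0,0,0,0,0,0,0,0,0,0,0,0,0,0], grip=1)

```text
time_s: 4.92
position: [0.6617, -0.1736, 0.0077]
tcp_rot: [[-1.0, 0.013, 0.001], [0.013, 1.0, -0.001], [-0.001, -0.001, -1.0]]
force: [0.7, -1.0, -0.3]
opening: 0.399
grasp_force: 29.6
```

apply_moves(plan=[-0.067,0,0.17,0,-0.067,0,0.17,0,-0.067,0,0.17,0,-0.117,0.002,0.197,0,-0.117,0.002,0.197,0,-0.117,0.002,0.197,0,-0.165,0.003,0.16,0,-0.165,0.003,0.16,0,-0.165,0.003,0.16,0])

```text
time_s: 6.05
position: [0.608, -0.1725, 0.0872]
tcp_rot: [[-1.0, 0.012, -0.001], [0.012, 1.0, -0.0], [0.001, -0.0, -1.0]]
force: [0.2, -2.9, -0.4]
opening: 0.404
grasp_force: 30.0
```

```bash
python3 - <<'E'
from h import *
p,d=bot.capture("side"); cv2.imwrite("pics/s1.png",cv2.resize(p[120:320,150:410,::-1],None,fx=3,fy=3)); print(bot.read_state()["moment"])
E
```

```text
[-0.43101706 -0.26471359  0.12545529]
```

View pics/s1.png

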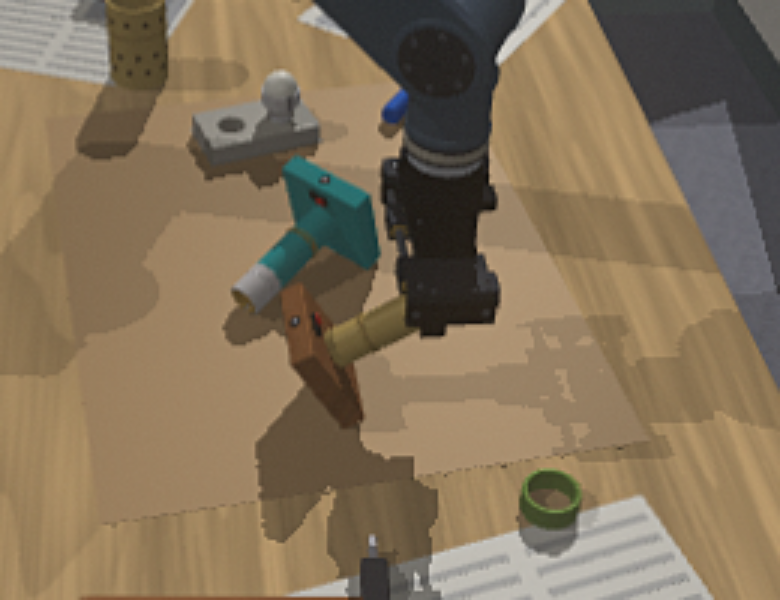

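The oak lamp is rising about its base edge, with the stem in the fingers at about (405,320) in the picture. I'll continue the arc.

apply_moves(plan=[-0.2,0.003,0.112,0,-0.2,0.003,0.112,0,-0.2,0.003,0.112,0,-0.222,0.003,0.056,0,-0.222,0.003,0.056,0,-0.222,0.003,0.056,0,-0.229,0.003,-0.003,0,-0.229,0.003,-0.003,0,-0.229,0.003,-0.003,0])

```text
time_s: 7.22
position: [0.5088, -0.1693, 0.1102]
tcp_rot: [[-1.0, 0.014, -0.004], [0.014, 1.0, 0.004], [0.004, 0.004, -1.0]]
force: [-0.3, 0.4, -6.7]
opening: 0.403
grasp_force: 30.0
```

apply_moves(plan=[-0.165,0.003,-0.04,0,-0.165,0.003,-0.04,0,-0.165,0.003,-0.05,0,-0.165,0.003,-0.056,0,0,0,0,0])

```text
time_s: 7.85
position: [0.4773, -0.17, 0.1017]
tcp_rot: [[-1.0, 0.013, -0.002], [0.013, 1.0, 0.001], [0.002, 0.001, -1.0]]
force: [0.3, -0.7, -5.0]
opening: 0.406
grasp_force: 30.0
```

```bash
python3 - <<'E'
from h import *
p,d=bot.capture("side"); cv2.imwrite("pics/s2.png",cv2.resize(p[120:320,150:410,::-1],None,fx=3,fy=3)); s=bot.read_state(); print(s["moment"],s["force"],s["position"])
E
```

```text
[ 0.06163371 -0.01525971 -0.03040618] [-0.0703257   0.99814423 -5.27645737] [ 0.47745139 -0.1700123   0.10172681]
```

View pics/s2.png

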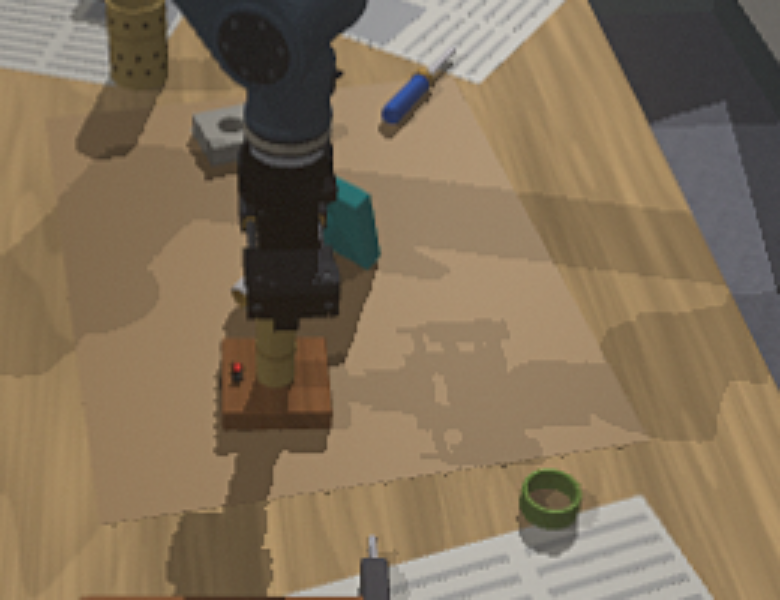

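It stands upright but some weight is still on the gripper. I'll lower slightly, open, then turn 90° and pinch again to centre the axis.

apply_moves(plan=[0,0,-0.03,0,0,0,-0.03,0,0,0,0,0])

```text
time_s: 8.28
position: [0.4769, -0.1699, 0.1013]
tcp_rot: [[-1.0, 0.012, -0.003], [0.012, 1.0, 0.0], [0.003, 0.0, -1.0]]
force: [-5.7, 2.4, 15.8]
opening: 0.406
grasp_force: 30.0
```

apply_moves(plan=[0,0,0,0,0,0,0,0,0,0,0,0,0,0,0,0,0,0,0,0,0,0,0,0], grip=-1)

```text
time_s: 9.02
position: [0.4782, -0.1703, 0.0989]
tcp_rot: [[-1.0, 0.013, -0.0], [0.013, 1.0, 0.0], [0.0, 0.0, -1.0]]
force: [-0.0, -0.2, -0.3]
opening: 0.967
grasp_force: 0.0
```

apply_moves(plan=[0.02,0,0,-1,0.02,0,0,-1,0.02,0,0,-1,0,0,0,-1,0,0,0,-1,0,0,0,-1,0,0,0,-1,0,0,0,-1,0,0,0,-1,0,0,0,0])

```text
time_s: 10.28
position: [0.4813, -0.1703, 0.099]
tcp_rot: [[0.011, 1.0, -0.0], [1.0, -0.011, 0.0], [0.0, -0.0, -1.0]]
force: [-0.0, 0.1, 0.1]
opening: 0.998
grasp_force: 0.0
```

apply_moves(plan=[0,0,0,0,0,0,0,0,0,0,0,0,0,0,0,0,0,0,0,0,0,0,0,0], grip=1)

```text
time_s: 11.02
position: [0.4776, -0.169, 0.0985]
tcp_rot: [[0.011, 1.0, -0.008], [1.0, -0.011, 0.003], [0.003, -0.008, -1.0]]
force: [-2.4, -0.6, -10.5]
opening: 0.409
grasp_force: 30.0
```

apply_moves(plan=[0,0,0,0,0,0,0,0,0,0,0,0,0,0,0,0,0,0,0,0], grip=-1)

```text
time_s: 11.65
position: [0.4814, -0.1704, 0.0991]
tcp_rot: [[0.013, 1.0, 0.0], [1.0, -0.013, -0.0], [-0.0, 0.0, -1.0]]
force: [0.3, -0.6, 0.0]
opening: 0.89
grasp_force: 0.0
```

apply_moves(plan=[0,0,0.8,0,0,0,0.9,0,0,0,0.5,0,0.06,0.94,0.1,0,0.06,0.94,0,0,0.06,0.94,0,0,0.06,0.94,0,0,0.06,0.94,0,0,0.06,0.94,0,0,0.06,0.94,0,0,0.06,0.94,0,0,0.06,0.94,0,0])

```text
time_s: 13.15
position: [0.5081, 0.2542, 0.214]
tcp_rot: [[0.013, 1.0, 0.0], [1.0, -0.013, -0.0], [-0.0, 0.0, -1.0]]
force: [0.1, -1.0, 0.3]
opening: 0.998
grasp_force: 0.0
```

```bash
cat > m.py <<'E'
from h import *
np.set_printoptions(precision=4,suppress=True)
print(bot.read_state()["position"])
from sys import argv
for n in("side","top"):
    p,d=bot.capture(n); np.savez(f"{n}2.npz",p=p,d=d)
    P=cloud(n,d); L=P[(abs(P[:,0]-.48)<.08)&(abs(P[:,1]+.17)<.075)]
    B=L[(L[:,2]>.018)&(L[:,2]<.03)]
    H=L[(L[:,2]>.115)&(L[:,2]<.156)]
    r=cv2.minAreaRect(B[:,:2].astype(np.float32)); print(n,"base",len(B),r)
    print("  holder",len(H),H.min(0),H.max(0),np.percentile(H,99,0))
    for k in("lamp_mouth","lamp_switch","bulb_mark"):
        for r in bot.pinpoint(n,k)[:2]:
            u,v=r["xy"][0]*512,r["xy"][1]*384; zz={"lamp_mouth":.15,"lamp_switch":.028,"bulb_mark":.06}[k]
            print("  ",k,round(r["p"],2),(round(u,1),round(v,1)),onz(n,u,v,zz))
    c=proj(n,[.48,-.17,.08]).astype(int)
    cv2.imwrite(f"pics/l_{n}.png",cv2.resize(p[c[1]-35:c[1]+35,c[0]-32:c[0]+32,::-1],None,fx=6,fy=6,interpolation=cv2.INTER_CUBIC))
a=cv2.imread("pics/l_side.png");b=cv2.imread("pics/l_top.png"); cv2.imwrite("pics/l.png",np.hstack([a,b]))
E
python3 m.py
```

```text
[0.5081 0.2542 0.214 ]
side base 747 ((0.4807431995868683, -0.1705477088689804), (0.10557473450899124, 0.10001751780509949), 88.35807800292969)
  holder 234 [ 0.4629 -0.1904  0.1156] [ 0.4977 -0.1513  0.155 ] [ 0.4974 -0.1537  0.1545]
   lamp_mouth 0.94 (245.0, 209.9) [ 0.479  -0.1683  0.15  ]
   lamp_mouth 0.74 (247.2, 154.7) [0.5073 0.0891 0.15  ]
   lamp_switch 0.73 (232.3, 245.0) [ 0.4452 -0.1723  0.028 ]
   lamp_switch 0.67 (252.7, 185.9) [0.5273 0.0909 0.028 ]
   bulb_mark 0.73 (246.5, 157.0) [0.5169 0.2091 0.06  ]
top base 639 ((0.4799610674381256, -0.16951005160808563), (0.09697737544775009, 0.10091569274663925), 87.80725860595703)
  holder 114 [ 0.4628 -0.1845  0.1158] [ 0.4964 -0.1536  0.155 ] [ 0.4963 -0.1537  0.1537]
   lamp_mouth 0.83 (301.2, 191.4) [ 0.4947 -0.1659  0.15  ]
   lamp_mouth 0.62 (260.4, 209.9) [ 0.4345 -0.0412  0.15  ]
   lamp_switch 0.75 (295.2, 209.4) [ 0.4481 -0.1655  0.028 ]
   lamp_switch 0.64 (302.5, 193.7) [ 0.5027 -0.19    0.028 ]
   bulb_mark 0.72 (172.1, 180.8) [0.5306 0.2512 0.06  ]
   bulb_mark 0.59 (295.7, 212.6) [ 0.4351 -0.1625  0.06  ]
```

View pics/l.png

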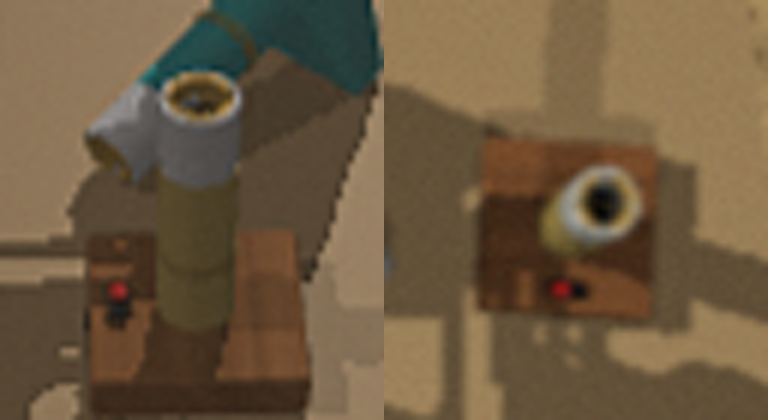

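apply_moves(plan=[0,-0.01,-0.8,0,0,-0.01,-0.8,0,0,0,-0.8,0,0,0,-0.8,0,0,0,-0.44,0,0,0,0,0])

```text
time_s: 14.3
position: [0.5072, 0.2502, 0.0305]
tcp_rot: [[0.015, 1.0, -0.004], [1.0, -0.015, -0.001], [-0.001, -0.004, -1.0]]
force: [-0.4, 0.1, -0.1]
opening: 0.998
grasp_force: 0.0
```

apply_moves(plan=[0,0,0,0,0,0,0,0,0,0,0,0,0,0,0,0,0,0,0,0,0,0,0,0], grip=1)

```text
time_s: 15.05
position: [0.5084, 0.2518, 0.0323]
tcp_rot: [[0.013, 1.0, 0.0], [1.0, -0.013, 0.0], [0.0, 0.0, -1.0]]
force: [0.5, -0.0, 1.8]
opening: 0.506
grasp_force: 30.0
```

apply_moves(plan=[0,0,0,0,0,0,0,0,0,0,0,0,0,0,0,0,0,0,0,0], grip=-1)

```text
time_s: 15.68
position: [0.5082, 0.2517, 0.032]
tcp_rot: [[0.013, 1.0, -0.0], [1.0, -0.013, -0.0], [-0.0, -0.0, -1.0]]
force: [0.0, 0.4, -0.4]
opening: 0.96
grasp_force: 0.0
```

apply_moves(plan=[0,0,0,-1,0,0,0,-1,0,0,0,-1,0,0,0,-1,0,0,0,-1,0,0,0,-1,0,0,0,-1,0,0,0,-1,0,0,0,-1,0,0,0,0])

```text
time_s: 16.92
position: [0.5083, 0.2516, 0.032]
tcp_rot: [[1.0, -0.011, -0.0], [-0.011, -1.0, 0.0], [-0.0, -0.0, -1.0]]
force: [-0.6, -0.2, 0.4]
opening: 0.996
grasp_force: 0.0
```

apply_moves(plan=[0,0,0,0,0,0,0,0,0,0,0,0,0,0,0,0,0,0,0,0,0,0,0,0], grip=1)

```text
time_s: 17.68
position: [0.5083, 0.2517, 0.0321]
tcp_rot: [[1.0, -0.013, 0.0], [-0.013, -1.0, 0.0], [0.0, -0.0, -1.0]]
force: [0.6, 0.3, 0.2]
opening: 0.505
grasp_force: 29.9
```

apply_moves(plan=[0,0,0.5,0,0,0,0.9,0,0,0,0.9,0,0,0,0.9,0,0,0,0.9,0])

```text
time_s: 18.3
position: [0.5078, 0.2515, 0.2384]
tcp_rot: [[1.0, -0.013, -0.0], [-0.013, -1.0, -0.0], [-0.0, 0.0, -1.0]]
force: [1.0, 0.2, -1.1]
opening: 0.51
grasp_force: 29.9
```

apply_moves(plan=[-0.064,-0.937,0,0.678,-0.064,-0.937,0,0.678,-0.064,-0.937,0,0.678,-0.064,-0.937,0,0.678,-0.064,-0.937,0,0.678,-0.064,-0.937,0,0.678,-0.064,-0.937,0,0.678,-0.064,-0.937,0,0.678,-0.064,-0.937,0,0.678,0,0,0,0,0,0,0,0])

```text
time_s: 19.68
position: [0.4789, -0.1694, 0.2367]
tcp_rot: [[0.497, 0.868, -0.001], [0.868, -0.497, 0.001], [0.001, -0.002, -1.0]]
force: [-0.2, 0.6, -1.3]
opening: 0.507
grasp_force: 29.9
```

```bash
python3 - <<'E'
from h import *
np.set_printoptions(precision=4,suppress=True)
s=bot.read_state(); print(s["position"],s["tcp_rot"][:,1],s["joint_positions"],s["force"])
T=s["position"]; foot=T[2]-.0301
for n in("side","top"):
    p,d=bot.capture(n)
    for r in bot.pinpoint(n,"bulb_mark")[:3]:
        u,v=r["xy"][0]*512,r["xy"][1]*384; w=onz(n,u,v,foot+.058); print(n,round(r["p"],2),(u,v),w,(w-T)[:2])
    c=proj(n,[T[0],T[1],foot-.01]).astype(int)
    cv2.imwrite(f"pics/i_{n}.png",cv2.resize(p[c[1]-50:c[1]+50,c[0]-32:c[0]+32,::-1],None,fx=6,fy=6,interpolation=cv2.INTER_CUBIC))
a=cv2.imread("pics/i_side.png");b=cv2.imread("pics/i_top.png"); cv2.imwrite("pics/i.png",np.hstack([a,b]))
E
```

```text
[ 0.4789 -0.1694  0.2367] [ 0.8679 -0.4968 -0.0015] [-32.1186  20.2004  97.641    0.0359  62.2481  -2.3472] [-0.1725  0.6013 -1.278 ]
side 0.76 (253.5936, 173.29919999999998) [ 0.4991 -0.1644  0.2646] [0.0203 0.005 ]
```

View pics/i.png

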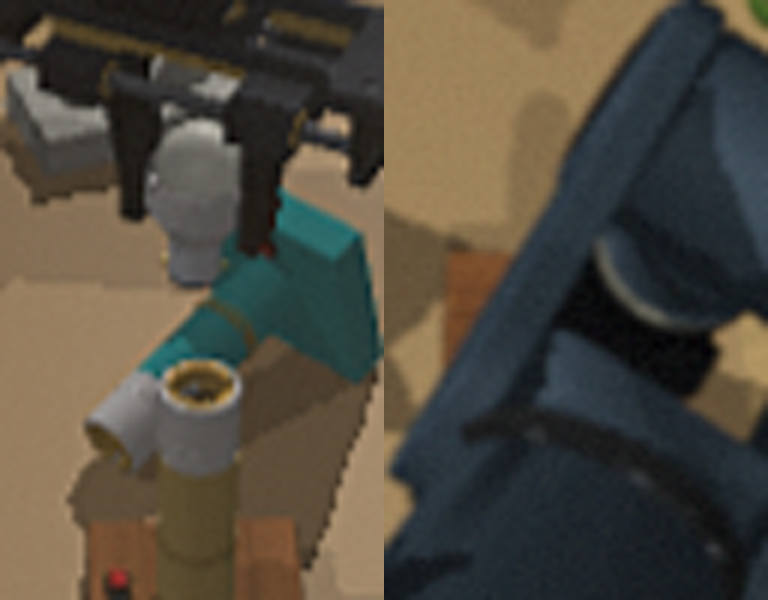

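The bulb hangs above the holder: pin tips at about (165,257) and (222,262) in the crop, mouth centre at (200,385). I'll compare these with the projected positions.

```bash
python3 - <<'E'
from h import *
np.set_printoptions(precision=2,suppress=True)
T=bot.read_state()["position"]; f=T[2]-.0301
c=proj("side",[T[0],T[1],f-.01]).astype(int); o=c-[32,50]
q=lambda P:(proj("side",P)-o)*6
print("mouth",q([T[0],T[1],.15]),"foot",q([T[0],T[1],f]),"foot front",q([T[0],T[1]-.011,f]))
for a in(-20,-10,0,10,20):
    e=.014*np.array([np.cos(np.radians(a)),np.sin(np.radians(a)),0]); P=np.array([T[0],T[1],f+.008]); print(a,q(P+e),q(P-e))
im=cv2.imread("pics/i_side.png"); g=im[225:430,120:270]
cv2.imwrite("pics/g.png",cv2.resize(g,None,fx=3.5,fy=2.9,interpolation=cv2.INTER_CUBIC))
E
```

```text
mouth [192.8  389.78] foot [194.75 287.46] foot front [196.95 303.65]
-20 [227.1  278.35] [163.12 266.9 ]
-10 [228.07 274.84] [162.05 270.38]
0 [228.03 271.28] [161.98 273.95]
10 [227.   267.77] [162.91 277.48]
20 [225.   264.41] [164.84 280.88]
```

View pics/g.png

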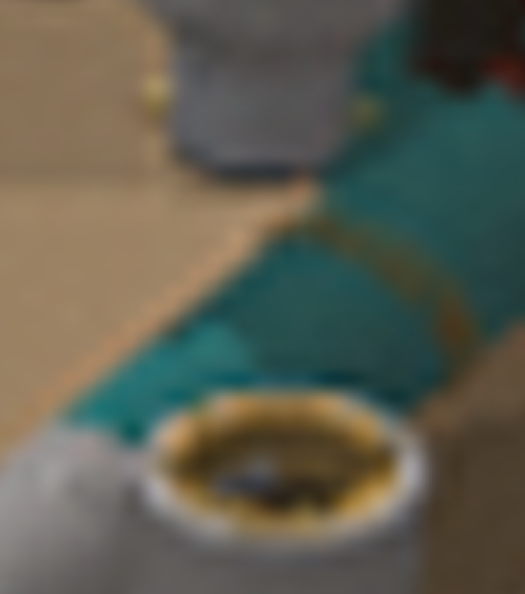

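```bash
python3 - <<'E'
from h import *
np.set_printoptions(precision=4,suppress=True)
s=bot.read_state(); T=s["position"]; print(T)
p,d=bot.capture("side"); P=cloud("side",d)
P=P[(abs(P[:,0]-T[0])<.04)&(P[:,1]<T[1]+.03)&(P[:,1]>T[1]-.04)]
for z in np.arange(.10,.30,.008):
    Q=P[abs(P[:,2]-z)<.004]
    if len(Q)>2: print("%.3f n%d x %.4f..%.4f mid %.4f  y %.4f..%.4f"%(z,len(Q),Q[:,0].min(),Q[:,0].max(),(Q[:,0].min()+Q[:,0].max())/2,Q[:,1].min(),Q[:,1].max()))
h=[np.array([(np.array(r["xy"])*[512,384]) for r in bot.pinpoint("side",k)[:1]]) for k in("bulb","lamp_mouth")]
print(h, proj("side",[T[0],T[1],T[2]-.0301]),proj("side",[T[0],T[1],.15]))
E
```

```text
[ 0.4794 -0.1686  0.237 ]
0.100 n33 x 0.4632..0.4983 mid 0.4808  y -0.1890..-0.1711
0.108 n30 x 0.4631..0.4978 mid 0.4804  y -0.1880..-0.1715
0.116 n35 x 0.4631..0.4980 mid 0.4805  y -0.1888..-0.1699
0.124 n29 x 0.4632..0.4977 mid 0.4805  y -0.1894..-0.1676
0.132 n31 x 0.4631..0.4974 mid 0.4802  y -0.1890..-0.1540
0.140 n54 x 0.4630..0.4971 mid 0.4801  y -0.1880..-0.1527
0.148 n75 x 0.4630..0.4973 mid 0.4801  y -0.1909..-0.1536
0.156 n24 x 0.4657..0.4974 mid 0.4815  y -0.1872..-0.1546
0.212 n7 x 0.4679..0.4888 mid 0.4784  y -0.1760..-0.1638
0.220 n28 x 0.4657..0.4912 mid 0.4784  y -0.1784..-0.1628
0.228 n23 x 0.4678..0.4879 mid 0.4779  y -0.1793..-0.1667
0.236 n12 x 0.4558..0.5067 mid 0.4813  y -0.1871..-0.1596
0.244 n36 x 0.4482..0.5096 mid 0.4789  y -0.1937..-0.1596
0.252 n56 x 0.4480..0.5095 mid 0.4787  y -0.1918..-0.1595
0.260 n75 x 0.4480..0.5121 mid 0.4800  y -0.1919..-0.1594
0.268 n85 x 0.4457..0.5109 mid 0.4783  y -0.1930..-0.1440
0.276 n92 x 0.4457..0.5138 mid 0.4798  y -0.1956..-0.1503
0.284 n100 x 0.4432..0.5101 mid 0.4767  y -0.1965..-0.1431
0.292 n40 x 0.4411..0.5061 mid 0.4736  y -0.1978..-0.1480
[array([[244.7872, 191.616 ]]), array([[232.3968, 219.6864]])] [245.4586 192.9099] [245.1341 209.9633]
```

apply_moves(plan=[0.05,-0.04,0,0.4,0,0,0,0.4,0,0,-0.5,0,0,0,-0.5,0,0,0,-0.1,0,0,0,0,0,0,0,0,0])

```text
time_s: 20.9
position: [0.4827, -0.1723, 0.183]
tcp_rot: [[0.37, 0.929, 0.002], [0.929, -0.37, -0.001], [-0.0, 0.002, -1.0]]
force: [-0.6, -0.0, -0.5]
opening: 0.51
grasp_force: 29.9
```

apply_moves(plan=[0,0,-0.03,0,0,0,-0.03,0,0,0,-0.03,0,0,0,-0.03,0,0,0,0,0])

```text
time_s: 21.52
position: [0.4819, -0.1719, 0.1759]
tcp_rot: [[0.37, 0.929, -0.0], [0.929, -0.37, 0.0], [0.0, -0.0, -1.0]]
force: [-0.6, 0.7, -1.2]
opening: 0.505
grasp_force: 29.9
```

apply_moves(plan=[0,0,-0.02,0,0,0,-0.02,0,0,0,-0.02,0,0,0,0,0])

```text
time_s: 22.02
position: [0.4819, -0.1719, 0.1729]
tcp_rot: [[0.37, 0.929, -0.0], [0.929, -0.37, 0.0], [0.0, -0.0, -1.0]]
force: [-0.3, -0.1, -0.4]
opening: 0.506
grasp_force: 29.9
```

```bash
python3 - <<'E'
from h import *
np.set_printoptions(precision=4,suppress=True)
s=bot.read_state(); print(s["position"],s["force"],s["moment"])
p,d=bot.capture("side"); c=proj("side",[.481,-.171,.15]).astype(int)
g=p[c[1]-45:c[1]+45,c[0]-45:c[0]+45,::-1]
cv2.imwrite("pics/j.png",cv2.resize(g,None,fx=6,fy=6,interpolation=cv2.INTER_CUBIC))
E
```

```text
[ 0.4819 -0.1719  0.1729] [-0.3083 -0.1235 -0.3552] [-0.1223  0.083   0.0124]
```

View pics/j.png

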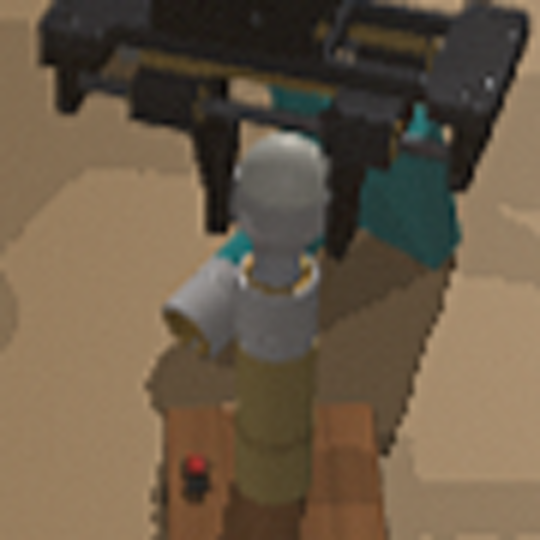

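The cap (x≈281) is in the mouth (x≈278) and well centred. I'll continue down gently.

apply_moves(plan=[0,0,-0.02,0,0,0,-0.02,0,0,0,0,0])

```text
time_s: 22.45
position: [0.4819, -0.1719, 0.1709]
tcp_rot: [[0.37, 0.929, -0.0], [0.929, -0.37, 0.0], [0.0, -0.0, -1.0]]
force: [0.5, 0.3, -0.6]
opening: 0.508
grasp_force: 29.9
```

apply_moves(plan=[0,0,-0.02,0,0,0,-0.02,0,0,0,0,0])

```text
time_s: 22.82
position: [0.4819, -0.1719, 0.1689]
tcp_rot: [[0.37, 0.929, -0.0], [0.929, -0.37, 0.0], [0.0, -0.0, -1.0]]
force: [0.4, 0.5, -1.0]
opening: 0.504
grasp_force: 29.9
```

apply_moves(plan=[0,0,-0.02,0,0,0,-0.02,0,0,0,-0.02,0,0,0,0,0])

```text
time_s: 23.32
position: [0.482, -0.172, 0.1663]
tcp_rot: [[0.37, 0.929, 0.0], [0.929, -0.37, -0.0], [-0.0, 0.0, -1.0]]
force: [-1.0, 0.2, 3.4]
opening: 0.507
grasp_force: 29.9
```

apply_moves(plan=[0,0,-0.02,0,0,0,-0.02,0,0,0,0,0])

```text
time_s: 23.7
position: [0.482, -0.172, 0.1642]
tcp_rot: [[0.37, 0.929, 0.0], [0.929, -0.37, -0.0], [-0.0, 0.0, -1.0]]
force: [-1.0, -0.6, 4.5]
opening: 0.502
grasp_force: 29.9
```

Force follows the spring (4.5 N at 2.4 mm), so the pins are in the slots. Pressing to about 23 mm.

apply_moves(plan=[0,0,-0.03,0,0,0,-0.03,0,0,0,-0.03,0,0,0,-0.03,0,0,0,0,0])

```text
time_s: 24.32
position: [0.4821, -0.1721, 0.1589]
tcp_rot: [[0.37, 0.929, 0.0], [0.929, -0.37, -0.0], [-0.0, 0.0, -1.0]]
force: [-2.9, 0.9, 10.1]
opening: 0.506
grasp_force: 29.9
```

apply_moves(plan=[0,0,-0.02,0,0,0,-0.01,0,0,0,0,0])

```text
time_s: 24.7
position: [0.4821, -0.1721, 0.1577]
tcp_rot: [[0.37, 0.929, 0.0], [0.929, -0.37, -0.001], [-0.0, 0.001, -1.0]]
force: [-2.8, 1.8, 12.0]
opening: 0.503
grasp_force: 29.8
```

apply_moves(plan=[0,0,-0.014,0,0,0,0,-0.4,0,0,0,-0.5,0,0,0,-0.5,0,0,0,-0.6,0,0,0,0])

```text
time_s: 25.45
position: [0.4824, -0.172, 0.1572]
tcp_rot: [[0.666, 0.746, 0.001], [0.746, -0.666, -0.001], [0.001, 0.001, -1.0]]
force: [-2.6, 2.3, 12.8]
opening: 0.503
grasp_force: 29.8
```

```bash
python3 -c "
from rig import bot
s=bot.read_state();print(s['position'],s['force'],s['moment'],s['joint_positions'])"
```

```text
[ 0.48240658 -0.17197483  0.15718971] [-2.57262275  2.33683026 12.80641196] [0.30143277 0.48899279 0.01336198] [-3.21481241e+01  2.70238588e+01  1.02018554e+02  2.09102295e-02
  5.08765132e+01  9.57664131e+00]
```

apply_moves(plan=[0,0,0,-0.7,0,0,0,-0.7,0,0,0,-0.7,0,0,0,-0.7,0,0,0,-0.7,0,0,0,-0.7,0,0,0,0])

```text
time_s: 26.32
position: [0.4819, -0.1717, 0.1571]
tcp_rot: [[0.994, 0.109, 0.0], [0.109, -0.994, 0.0], [0.0, -0.0, -1.0]]
force: [-2.8, 3.6, 13.9]
opening: 0.506
grasp_force: 29.8
```

```bash
python3 -c "
from rig import bot
s=bot.read_state();print(s['position'],s['force'],s['moment'],s['joint_positions'])"
```

```text
[ 0.48186627 -0.17173388  0.15705057] [-2.78448051  3.59791612 13.90781166] [0.33670596 0.64231066 0.01035219] [-3.21531631e+01  2.70244649e+01  1.02051496e+02  1.13344667e-02
  5.09188506e+01  5.15816433e+01]
```

apply_moves(plan=[0,0,0,-0.4,0,0,0,-0.4,0,0,0,-0.4,0,0,0,0])

```text
time_s: 26.82
position: [0.4818, -0.1717, 0.157]
tcp_rot: [[0.995, -0.1, -0.0], [-0.1, -0.995, 0.0], [-0.0, -0.0, -1.0]]
force: [-3.4, 1.6, 12.1]
opening: 0.504
grasp_force: 29.8
```

```bash
python3 -c "
from rig import bot
s=bot.read_state();print(s['position'],s['force'],s['moment'],s['joint_positions'])"
```

```text
[ 0.48178112 -0.17172103  0.15704037] [-3.40861699  1.61841878 12.12983381] [0.36310436 0.73560201 0.02094442] [-3.21529981e+01  2.70232982e+01  1.02056522e+02  2.66492793e-03
  5.09234984e+01  6.35648726e+01]
```

apply_moves(plan=[0,0,0,-0.3,0,0,0,-0.3,0,0,0,0])

```text
time_s: 27.2
position: [0.4817, -0.1717, 0.1571]
tcp_rot: [[0.979, -0.203, -0.0], [-0.203, -0.979, 0.0], [-0.0, 0.0, -1.0]]
force: [-3.2, 2.0, 11.9]
opening: 0.505
grasp_force: 29.8
```

```bash
python3 -c "
from rig import bot
s=bot.read_state();print(s['position'],s['force'],s['moment'],s['joint_positions'])"
```

```text
[ 0.48174555 -0.17172475  0.15705229] [-3.18121877  1.96507106 11.87958036] [ 0.28735741  0.71496638 -0.02239723] [-3.21522040e+01  2.70214536e+01  1.02057548e+02 -4.34215031e-03
  5.09270398e+01  6.95563721e+01]
```

apply_moves(plan=[0,0,0,-0.3,0,0,0,0])

```text
time_s: 27.45
position: [0.4817, -0.1717, 0.157]
tcp_rot: [[0.967, -0.254, -0.0], [-0.254, -0.967, 0.0], [-0.0, 0.0, -1.0]]
force: [-3.0, 1.8, 12.2]
opening: 0.508
grasp_force: 29.8
```

```bash
python3 -c "
from rig import bot
s=bot.read_state();print(s['position'],s['force'],s['moment'],s['joint_positions'][5])"
```

```text
[ 0.48170822 -0.17171374  0.1570193 ] [-2.99536801  1.78658684 12.16315623] [0.29668708 0.76718932 0.00734282] 72.55797265373675
```

apply_moves(plan=[0,0,0,-0.3,0,0,0,0])

```text
time_s: 27.7
position: [0.4817, -0.1718, 0.157]
tcp_rot: [[0.953, -0.304, -0.0], [-0.304, -0.953, 0.0], [-0.0, 0.0, -1.0]]
force: [-4.2, 2.2, 12.4]
opening: 0.509
grasp_force: 29.8
```

```bash
python3 -c "
from rig import bot
s=bot.read_state();print(s['position'],s['force'],s['moment'],s['joint_positions'][5])"
```

```text
[ 0.48167726 -0.17177189  0.15701695] [-4.15782775  2.17041286 12.38565113] [0.31373057 0.74905091 0.02630017] 75.55623047209033
```

```bash
python3 - <<'E'
from h import *
p,d=bot.capture("side"); P=cloud("side",d)
L=P[(abs(P[:,0]-.48)<.08)&(abs(P[:,1]+.17)<.075)&(P[:,2]>.018)&(P[:,2]<.03)]
print(len(L),cv2.minAreaRect(L[:,:2].astype(np.float32)))
for k in("lamp_switch","bulb_mark"):
    for r in bot.pinpoint("side",k)[:2]: u,v=r["xy"][0]*512,r["xy"][1]*384; print(k,r["p"],u,v,onz("side",u,v,.028 if k=="lamp_switch" else .185))
E
```

```text
753 ((0.4806973338127136, -0.16956734657287598), (0.10552705079317093, 0.10019472986459732), 87.62718200683594)
lamp_switch 0.97 254.208 185.8944 [0.53209872 0.09057523 0.028     ]
lamp_switch 0.87 232.2944 243.9168 [ 0.44550897 -0.1680863   0.028     ]
```

apply_moves(plan=[0,0,0,-0.3,0,0,0,0])

```text
time_s: 28.1
position: [0.4816, -0.1718, 0.157]
tcp_rot: [[0.935, -0.353, -0.0], [-0.353, -0.935, -0.0], [-0.0, 0.0, -1.0]]
force: [-3.5, 2.4, 12.3]
opening: 0.51
grasp_force: 29.8
```

```bash
python3 -c "
from rig import bot
s=bot.read_state();print(s['position'],s['force'],s['moment'],s['joint_positions'][5])"
```

```text
[ 0.48159123 -0.1717703   0.15700903] [-3.51495562  2.37458457 12.25549165] [0.34537134 0.8172446  0.05364286] 78.54990643438113
```

apply_moves(plan=[0,0,0,-0.3,0,0,0,0])

```text
time_s: 28.35
position: [0.4814, -0.1719, 0.157]
tcp_rot: [[0.916, -0.402, -0.001], [-0.402, -0.916, -0.0], [-0.001, 0.001, -1.0]]
force: [-4.3, 1.7, 12.4]
opening: 0.505
grasp_force: 29.8
```

```bash
python3 -c "
from rig import bot
s=bot.read_state();print(s['position'],s['force'],s['moment'],s['joint_positions'][5])"
```

```text
[ 0.48143286 -0.17187069  0.15697743] [-4.34320433  1.65056116 12.40540762] [0.21972903 0.90404429 0.05920752] 81.54210930111816
```

apply_moves(plan=[0,0,0,-0.3,0,0,0,0])

```text
time_s: 28.6
position: [0.4811, -0.1719, 0.1569]
tcp_rot: [[0.894, -0.448, -0.002], [-0.448, -0.894, -0.0], [-0.001, 0.001, -1.0]]
force: [-4.5, 1.6, 13.3]
opening: 0.509
grasp_force: 29.8
```

```bash
python3 -c "
from rig import bot
s=bot.read_state();print(s['position'],s['force'],s['moment'],s['joint_positions'][5])"
```

```text
[ 0.48114755 -0.17191563  0.15693687] [-4.54164222  1.55210427 13.33625363] [0.2152674  1.04539719 0.21106012] 84.5298677375461
```

Torque rises at about 93° turned and the lamp has not rotated, so this is the stop. Now I'll let it up into the pockets.

apply_moves(plan=[0,0,0.02,0,0,0,0.02,0,0,0,0.02,0,0,0,0,0])

```text
time_s: 29.1
position: [0.4814, -0.1717, 0.159]
tcp_rot: [[0.893, -0.449, -0.001], [-0.449, -0.893, 0.001], [-0.002, 0.0, -1.0]]
force: [-3.7, 1.5, 7.4]
opening: 0.507
grasp_force: 29.8
```

apply_moves(plan=[0,0,0.02,0,0,0,0,0])

```text
time_s: 29.35
position: [0.4815, -0.1716, 0.1599]
tcp_rot: [[0.893, -0.449, -0.001], [-0.449, -0.893, 0.001], [-0.001, -0.0, -1.0]]
force: [-3.4, 2.4, 6.2]
opening: 0.503
grasp_force: 29.8
```

```bash
python3 -c "
from rig import bot
s=bot.read_state();print(s['position'],s['force'],s['moment'],s['joint_positions'][5])"
```

```text
[ 0.48153715 -0.17160899  0.15988538] [-3.43879209  2.36739471  6.22413343] [0.27711636 0.7885519  0.08998377] 84.54020072924813
```

apply_moves(plan=[0,0,0.02,0,0,0,0,0])

```text
time_s: 29.6
position: [0.4818, -0.1715, 0.1606]
tcp_rot: [[0.893, -0.45, -0.001], [-0.45, -0.893, 0.001], [-0.001, -0.001, -1.0]]
force: [-2.5, 2.4, 3.0]
opening: 0.508
grasp_force: 29.9
```

apply_moves(plan=[0,0,0.01,0,0,0,0,0])

```text
time_s: 29.85
position: [0.4819, -0.1719, 0.1611]
tcp_rot: [[0.893, -0.45, -0.0], [-0.45, -0.893, 0.0], [-0.0, -0.0, -1.0]]
force: [-1.1, 2.1, 0.3]
opening: 0.509
grasp_force: 29.9
```

```bash
python3 -c "
from rig import bot
s=bot.read_state();print(s['position'],s['force'],s['moment'],s['joint_positions'][5])"
```

```text
[ 0.48190825 -0.17193133  0.16105024] [-1.1425673   2.13847711  0.28585021] [0.32170388 0.58527908 0.03491921] 84.54701339836139
```

Force on the tool is now about 0 at 19.0 mm depth. A bulb that wasn't caught would still push with about 9 N, so the pins are in the pockets. Handing in while holding.

```bash
python3 -c "
from rig import bot
print(bot.hand_in())"
```

```text
the job is handed in; nothing more can be done
None
```

The lamp stands upright and the bulb is pressed in, turned clockwise to the stop and held there, with depth (about 19 mm) and force readings showing the pins caught; handed in at about 30 s, with the result not reported back.

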